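# Fit the current transformer on the bent neutral rod of a switchboard panel

## Task

Fit the smaller of the two ring current transformers onto the bent copper rod of the panel: pass it over the rod's free end with its round collar leading, slide it round both bends until the collar is fully home, flat against the first rod clamp, and leave it hanging there with the terminal housing on top. Do not force it against the rod, and leave the other loose things as they lie.

Things in the scene. Friction and masses are not known exactly. Their poses are not given: they have to be found in the camera images.
- ct_small: Smaller ring current transformer: dark case, about 0.3 kg, loose, standing on its foot. Origin: centre of the foot's underside; z up, x along the window axis, out of the collar side. Ring 60 mm across, spanning x -13 to +13 mm, with a round 28 mm window right through, its axis 36 mm above the origin. Foot 30 x 74 mm (x, y), overall height 96 mm.
- ct_collar (a point): Centre of the free face of its round grey collar (40 mm across, same 28 mm window), which stands 6 mm out of the ring's +x face; the -x face has no collar. On the window axis, at x +19, z +36 mm of ct_small; axes as there.
- ct_housing (a point): Centre of the top of its terminal housing, the place to hold it: a box 24 mm (x) by 30 mm (y) and 34 mm deep on top of the ring, from 62 to 96 mm above ct_small's origin and centred over it. The ring's shoulder is 62 mm high at the housing's 30 mm sides and falls away outward. Axes as ct_small.
- ct_large: Larger ring current transformer of the same make: ring 86 mm across, 48 mm window, 122 mm high. Too big for this rod; leave it. Origin under its foot, axes as the small one's.
- panel: Fixed panel: steel-grey mounting plate 360 x 400 mm, 18 mm thick, flat on the bench, with slotted ducts (76 mm above the bench), contactors (98), breakers (97) and a bent copper rod, whose level axis runs 96 mm above the bench. Origin at bench height, z up. Ducts and devices stand at least 40 mm sideways of the rod's axis; below the rod only the plate.
- rod_end (a point): Tip of the rod's free end, on its axis (panel x -60, y +160, z 96 mm). Rod 12 mm thick, rigid, held only at the clamps. From here it runs straight in the panel's -y direction, bends 90 degrees to the panel's +x direction, then bends 90 degrees back to -y and enters the first clamp. Axes as panel.
- bend_1 (a point): Where the axes of the free run and the middle run would meet (panel x -60, y +30, z 96 mm). The rod rounds this corner on the inside with a 35 mm radius at its axis, leaving the straight 35 mm before this point and straight again 35 mm after it. The middle run leads on in the panel's +x direction.
- bend_2 (a point): Where the axes of the middle run and the last run would meet (panel x +60, y +30, z 96 mm); rounded the same way. The last run leads on in the panel's -y direction.
- stop (a point): Centre of the first clamp's face, on the rod axis (panel x +60, y -90, z 96 mm), which the collar must meet. The aluminium face is upright, looks in the panel's +y direction, 44 mm wide, 36 mm high, on a ribbed standoff; bolt heads reach 119 mm above the bench. Axes as panel.
- mcb_spare: Loose white two-pole breaker on the bench, 82 x 36 mm, 71 mm high; origin under its centre. Bystander.
- contactor_spare: Loose dark contactor on the bench, 76 x 44 mm, 75 mm high; origin under its centre. Bystander.
- screwdriver: Loose screwdriver, 170 mm long, lying on the mounting plate between the contactors and the last run of the rod, top less than 55 mm above the bench. Bystander.
- lug_tray: White open tray with copper lugs on the bench, 150 x 110 x 38 mm; origin under its centre. Bystander.
Mind the look-alikes: they are no part of the job. What is shaped like the ct_small but green or yellow is not meant.

How it is judged:
On the way, in this order (a step that is already met when the one before it is completed fails the run):
1. the small transformer is threaded over the rod's free end, collar leading, and is on the free run (y of ct_collar in the frame of panel between 0.04 and 0.135 m and x of ct_collar in the frame of rod_end between -0.014 and 0.014 m and z of ct_collar in the frame of rod_end between -0.014 and 0.014 m and angle between the x axis of ct_small and the y axis of panel, either way round below 0.6 rad and x of rod_end in the frame of ct_small below 0 m), for 0.05 s.
2. it is past the first bend, on the middle run (x of ct_small in the frame of panel between -0.03 and 0.05 m and y of ct_collar in the frame of bend_1 between -0.05 and 0.03 m and z of ct_collar in the frame of bend_1 between -0.016 and 0.016 m), for 0.05 s.
At the end, for the whole second after the job is handed in: The small transformer hangs at rest on the rod's last run, released: its collar face within 4 mm of the first clamp's face and square to it within about 11 degrees, terminal housing up within 20 degrees (y of ct_collar in the frame of stop between -0.004 and 0.004 m and x of ct_collar in the frame of stop between -0.012 and 0.012 m and z of ct_collar in the frame of stop between -0.014 and 0.004 m and angle between the x axis of ct_small and the y axis of panel, either way round below 0.2 rad and angle between ct_small's own z axis and vertical below 0.35 rad and linear speed of ct_small below 0.02 m/s); the robot touches nothing.
It fails at once if the transformer is forced against the rod or the panel with more than 100 N (contact force between ct_small and panel above 100 N).
It fails at once if another loose thing is pushed more than 30 mm from where it lay (distance of any of ct_large, mcb_spare, contactor_spare, screwdriver, lug_tray from where it was at the start of the episode above 0.03 m).
It also fails if it takes over 53 s, if anything falls off the work surface, if the arm or the gripper's body presses on something with over 40 N, if the wrist force passes 120 N, or if a joint passes its speed limit or range.

## Robot

A 7-joint arm with a two-finger parallel gripper is mounted at the origin on the work surface. World frame = base frame: x ahead of the robot, y to its left, z up, the work surface at z = 0. Lengths are in m, angles in rad, forces in N, time in s.
With the tool pointing down it reaches from about 0.4 to 0.85 m from the base axis. Payload 10.4 kg.
Tool frame: the origin (TCP) lies on the centre line of the jaws, within the pads' length; the fingertips stand ahead of it and the grasp point (between the pads) lies 8 mm behind it (tcp_to_tips is the z of the fingertips in the tool frame, in m); z points along the fingers, y is the direction in which the jaws open and shut (so a half turn about z gives the same grasp; the last joint's range is limited). The gripper opens to 87 mm and grips with 3 to 60 N. Pads are 19 mm wide; open, the fingers measure 117 mm over their backs; the gripper's body (75 mm by 190 mm) begins 51 mm behind the grasp point.
Start: joints at [-1.217, 0.332, -0.065, 1.46, 0.022, 1.35, -0.088], TCP at [0.23, 0.581, 0.234] pointing down, gripper open.
Joint ranges: [-2.6, 2.6], [-0.5, 2.12], [-1.47, 1.34], [0.16, 2.42], [-1.27, 4.41], [0.06, 2.06], [-2.6, 2.6]. Speed limits (rad/s): [2.22, 2.22, 2.79, 2.79, 3.14, 3.14, 3.14].

## Interface

Orientations are given as [roll, pitch, yaw] about the fixed x, y, z axes, in that order (R = Rz(yaw) Ry(pitch) Rx(roll)).
In Python, from workcell import * gives the robot as it stands. The module is installed in compiled form; this text tells all that it offers.
- The arm moves only by the tool move_arm, never from a script. Its argument "steps" is a list that holds one entry, the list of rows, each a list of 4 numbers: the shift along the tool's x, y, z scaled (see below), then the turn about the tool's z scaled (see below). A call has 1 to 5 rows; each row is the pose to reach, as a shift and turn from the pose measured when the call began, along the tool's axes at that moment; what a row does not reach only later rows make up. The controller multiplies each number of a shift by 8 cm and each number of a turn by 90 degrees. A row lasts 1/12 s, in which the tool goes at most 41.7 mm and 7.16 degrees, less where a joint would pass 70% of its speed; a pose out of reach is approached as far as the arm can. A call with a number of a shift or a turn outside -1 to 1 is refused whole. A call with a gripper value outside its range is refused whole. "fingers" is the gripper's target within -1 to 1 (shut at 1, half-way at 0, fully open at -1), set as the call begins (left out, the last holds). The fingers move at their own pace and stop on an object; "force" is the grip in N (left out, the last holds). Time passes only in rows, so rows that repeat a pose let the fingers close. It gives the time, the measured TCP pose, the force and the opening at its end, in the units of the state.
- observe(): the state, without advancing time (a new reading comes with each control period).
- snapshot(name): name is "scene" or "top" or "wrist"; returns (picture, depth): 400x640x3 uint8, blue, green, red; 400x640 float32, m along the optical axis (not along the pixel's ray), 0 where there is no reading.
- calibration(name): a dict with "intrinsics" (3x3 intrinsics, pixels), "k1" (the pictures are not rectified: a ray, as slopes to the right and down, at radius r is drawn at 1 + k1 r^2 times it, then the intrinsics apply), "rvec" (rotation vector, rad) and "tvec" (3), from world to camera coordinates, as OpenCV has them; the wrist camera has in their place "hand_eye" (4x4, takes a point from camera to tool coordinates, whose origin is the TCP and whose axes are the flange's). Camera axes: x right, y down, z forward; pixel columns grow to the right and rows downward; lengths in m; the calibration is good to about 2 mm. A picture is of the moment at which its call begins: read the wrist's pose just before it. calibration takes no time and is no camera call.
- close_job(): hands the job in, once; it reports no verdict.
The state is a dict: "clock": time; "qpos": joint angles; "joint_velocities": joint speeds; "joint_efforts": joint torques, N m; "position": TCP position; "orientation": TCP orientation; "wrist_force": force on the tool from outside, world axes, zero at the start; "torque": the same for the moment, N m; "finger_gap": opening from 0.0 (shut) to 1.0 (fully open).
Only numpy, scipy, OpenCV 4.12 (cv2) and the standard library are available. Lean on these libraries where they do the work, as an engineer would, in place of code of your own. Each camera call takes 0.05 s, during which the arm holds its last target. There are 200 camera calls.

## Working session

There is one attempt and no reset: what is moved stays moved. The work goes in short steps, Python scripts to look and compute and a tool call to move; the robot and the scene stay as the last step left them, time stands still between calls to the robot, and variables do not carry over. Pictures are saved under pics/ and viewed, about 8 in all and at most 12, crops included, and the job is handed in when it is done.

Besides the shell and the picture viewer there is one more tool, called after "Request:" as name(argument=value, ...), one argument or row to a line, values as JSON. move_arm: Moves the arm, as the interface text tells. Shifts and turns lie within -1 to 1; 1 stands for 8 cm of shift or 90 degrees of turn. Its arguments: {"type":"object","properties":{"steps":{"type":"array"},"fingers":{"type":"number"},"force":{"type":"number"}},"required":["steps"]}

```bash
mkdir -p pics
cat > h.py <<'E'
from workcell import *
import numpy as np, cv2
from scipy.spatial.transform import Rotation as R
def pix2cam(c,u,v,d):
    K=np.array(c["intrinsics"]);k=c["k1"]
    xd=np.array([(u-K[0,2])/K[0,0],(v-K[1,2])/K[1,1]]);x=xd.copy()
    for _ in range(20): x=xd/(1+k*(x@x))
    return np.array([x[0]*d,x[1]*d,d])
def cam2world(n,c,p,st=None):
    if n=="wrist":
        H=np.array(c["hand_eye"]);q=H[:3,:3]@p+H[:3,3]
        return R.from_euler('xyz',st["orientation"]).as_matrix()@q+np.array(st["position"])
    M=cv2.Rodrigues(np.array(c["rvec"],float))[0]
    return M.T@(p-np.array(c["tvec"],float).ravel())
def cloud(n,c,depth,st=None):
    K=np.array(c["intrinsics"]);k=c["k1"]
    v,u=np.mgrid[0:400,0:640]
    xd=np.stack([(u-K[0,2])/K[0,0],(v-K[1,2])/K[1,1]],-1);x=xd.copy()
    for _ in range(20): x=xd/(1+k*(x**2).sum(-1,keepdims=True))
    P=np.concatenate([x*depth[...,None],depth[...,None]],-1)
    if n=="wrist":
        H=np.array(c["hand_eye"]);Q=P@H[:3,:3].T+H[:3,3]
        return Q@R.from_euler('xyz',st["orientation"]).as_matrix().T+np.array(st["position"])
    M=cv2.Rodrigues(np.array(c["rvec"],float))[0]
    return (P-np.array(c["tvec"],float).ravel())@M
E
python3 - <<'E'
from h import *
import pickle
print(observe())
D={}
for n in("top","scene"):
    st=observe();im,d=snapshot(n);c=calibration(n);D[n]=(im,d,c,st)
    cv2.imwrite(f"pics/{n}.png",im)
    print(n,c)
print(calibration("wrist"))
pickle.dump(D,open("d.pkl","wb"))
E
```

```text
{'clock': 0.0, 'qpos': array([-1.21663382,  0.33287505, -0.06467912,  1.46093703,  0.02158536,
        1.34988744, -0.08847427]), 'joint_velocities': array([-0.0020476 ,  0.00064761,  0.0001487 ,  0.0010666 , -0.00090438,
       -0.00086915,  0.00113115]), 'joint_efforts': array([ 9.24048290e-04, -6.23233008e+01,  2.48887099e-02, -3.89904964e+01,
       -6.14651944e-02,  3.95175267e-02,  1.42327608e-04]), 'position': array([0.2298217 , 0.58081732, 0.23275393]), 'orientation': array([-3.14018166e+00,  5.74476487e-05,  2.76485385e+00]), 'wrist_force': array([ 0.83818669, -0.13243895, -0.18063078]), 'torque': array([-0.04844893,  0.03580273,  0.0077736 ]), 'finger_gap': 0.9981706183143335}
top {'intrinsics': array([[391.0763169 ,   0.        , 319.43549716],
       [  0.        , 391.0763169 , 203.05556578],
       [  0.        ,   0.        ,   1.        ]]), 'k1': -0.08813768612442503, 'rvec': array([ 2.19376234e+00, -2.21259361e+00,  9.52980136e-04]), 'tvec': array([0.14461622, 0.50084437, 1.14018744])}
scene {'intrinsics': array([[384.92839   ,   0.        , 316.76926723],
       [  0.        , 384.92839   , 193.03528973],
       [  0.        ,   0.        ,   1.        ]]), 'k1': -0.04750590009182384, 'rvec': array([ 2.2686906 ,  1.22598125, -0.36522274]), 'tvec': array([-0.39145951, -0.22363764,  1.09136835])}
{'intrinsics': array([[312.29415309,   0.        , 318.51125448],
       [  0.        , 312.29415309, 200.13044785],
       [  0.        ,   0.        ,   1.        ]]), 'k1': -0.029069361600752696, 'hand_eye': array([[ 1.30986562e-03, -9.66360180e-01, -2.57189203e-01,
         6.94986837e-02],
       [ 9.99999010e-01,  1.13339181e-03,  8.34403675e-04,
        -1.11334852e-03],
       [-5.14838350e-04, -2.57190041e-01,  9.66360708e-01,
        -1.50854189e-01],
       [ 0.00000000e+00,  0.00000000e+00,  0.00000000e+00,
         1.00000000e+00]])}
```

View pics/top.png

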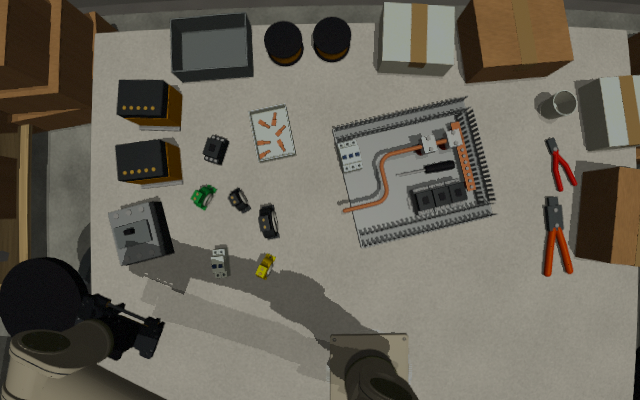

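View pics/scene.png

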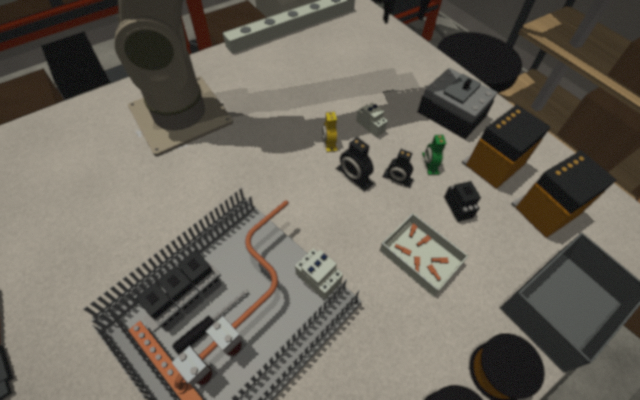

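Top image candidates: green look-alike (203,197), yellow look-alike (266,267), large dark CT (269,221), small dark CT (239,200), and the dark spare contactor (215,149). I choose (239,200), which is (400,168) in the scene view. The rod's free end is at about (345,211) in the top view. Next I check it in one crop and measure.

Run:
```python
from h import *
import pickle
D=pickle.load(open("d.pkl","rb"))
a=cv2.resize(D["top"][0][170:250,190:300],None,fx=5,fy=5,interpolation=cv2.INTER_CUBIC)
b=cv2.resize(D["scene"][0][135:195,330:440],None,fx=5,fy=5,interpolation=cv2.INTER_CUBIC)
w=min(a.shape[1],b.shape[1])
cv2.imwrite("pics/crop.png",np.hstack([a,cv2.copyMakeBorder(b,0,a.shape[0]-b.shape[0],0,0,0)])[:, :1100] if 0 else cv2.resize(np.hstack([a,cv2.copyMakeBorder(b,0,a.shape[0]-b.shape[0],0,0,0)]),None,fx=.72,fy=.72))
for n in("top","scene"):
    im,d,c,st=D[n];P=cloud(n,c,d)
    D[n+"P"]=P
P=D["topP"];im=D["top"][0]
# CT housing top
m=np.zeros((400,640),bool);m[180:215,225:255]=1
m&=(abs(P[...,2]-.096)<.01)
q=P[m];print("housing",m.sum(),q.mean(0) if len(q) else 0)
r=cv2.minAreaRect(q[:,:2].astype(np.float32)*1000);print(r)
# rod: copper colour z .08-.11
hsv=cv2.cvtColor(im,cv2.COLOR_BGR2HSV)
m=np.zeros((400,640),bool);m[130:220,335:445]=1
m&=(hsv[...,1]>110)&(hsv[...,0]<20)&(abs(P[...,2]-.1)<.015)
q=P[m];print("rod",len(q))
v,u=np.nonzero(m)
o=np.argsort(u)
for i in o[::12]: print(u[i],v[i],P[v[i],u[i]].round(3))
np.save("rod.npy",q)
```

```text
housing 105 [0.51110869 0.37392543 0.09504141]
((510.9476318359375, 375.0528869628906), (30.05061912536621, 24.93185043334961), 30.506481170654297)
rod 488
343 211 [0.478 0.076 0.101]
346 209 [0.484 0.067 0.101]
349 210 [0.481 0.059 0.101]
352 208 [0.486 0.051 0.1  ]
356 209 [0.483 0.041 0.102]
359 207 [0.489 0.032 0.099]
362 205 [0.494 0.024 0.1  ]
366 204 [0.497 0.013 0.098]
369 204 [0.497 0.006 0.102]
373 205 [ 0.494 -0.006  0.098]
376 201 [ 0.504 -0.013  0.101]
379 202 [ 0.502 -0.022  0.098]
380 202 [ 0.502 -0.023  0.105]
381 172 [ 0.582 -0.027  0.103]
382 165 [ 0.601 -0.031  0.101]
382 174 [ 0.577 -0.03   0.102]
382 164 [ 0.604 -0.031  0.101]
383 175 [ 0.574 -0.033  0.1  ]
383 172 [ 0.583 -0.034  0.098]
384 159 [ 0.618 -0.037  0.1  ]
384 179 [ 0.563 -0.035  0.102]
385 156 [ 0.626 -0.039  0.1  ]
385 187 [ 0.542 -0.038  0.1  ]
386 156 [ 0.626 -0.043  0.096]
386 192 [ 0.528 -0.04   0.103]
387 188 [ 0.539 -0.043  0.102]
388 156 [ 0.626 -0.047  0.101]
391 152 [ 0.636 -0.056  0.1  ]
394 151 [ 0.639 -0.064  0.1  ]
397 151 [ 0.639 -0.072  0.098]
400 153 [ 0.633 -0.08   0.102]
403 149 [ 0.645 -0.089  0.099]
406 150 [ 0.641 -0.096  0.102]
409 151 [ 0.639 -0.105  0.097]
412 147 [ 0.649 -0.113  0.102]
415 148 [ 0.647 -0.121  0.1  ]
417 145 [ 0.655 -0.127  0.099]
420 146 [ 0.652 -0.135  0.1  ]
437 141 [ 0.665 -0.18   0.104]
440 140 [ 0.669 -0.19   0.098]
443 142 [ 0.663 -0.198  0.101]
```

View pics/crop.png

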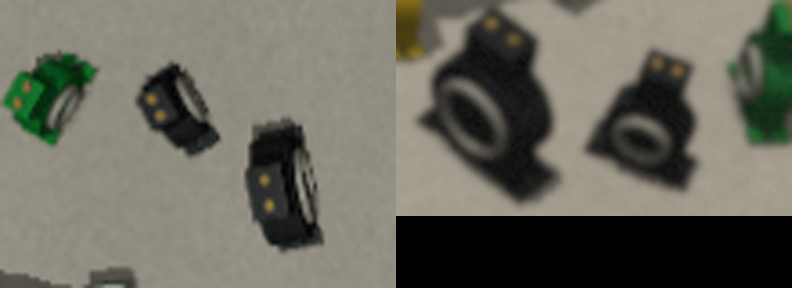

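The crop confirms it: at left is the small dark CT, its grey collar facing right/up at (185,95); the large dark CT is beside it. Now I fit the panel pose to the rod.

Run:
```python
from h import *
import workcell, pickle
from scipy.optimize import least_squares
print([ (k,getattr(workcell,k)) for k in dir(workcell) if 'tip' in k.lower() or 'tcp' in k.lower()])
def path():
    t=np.linspace(0,np.pi/2,40)
    a=np.c_[np.full(60,-.06),np.linspace(.16,.065,60)]
    b=np.c_[-.025-.035*np.cos(t),.065-.035*np.sin(t)]
    m=np.c_[np.linspace(-.025,.025,40),np.full(40,.03)]
    e=np.c_[.025+.035*np.sin(t),-.005+.035*np.cos(t)]
    l=np.c_[np.full(60,.06),np.linspace(-.005,-.09,60)]
    return np.vstack([a,b,m,e,l])
from scipy.spatial import cKDTree
q=np.load("rod.npy");q=q[q[:,1]>-.14]
L=path()
def W(p):
    c,s=np.cos(p[2]),np.sin(p[2]);return L@np.array([[c,s],[-s,c]])+p[:2]
def f(p):
    d1=cKDTree(W(p)).query(q[:,:2])[0]; d2=cKDTree(q[:,:2]).query(W(p))[0]
    return np.r_[d1,d2]
r=least_squares(f,[.57,-.04,np.radians(13)],diff_step=1e-4,x_scale=[.01,.01,.1],loss='soft_l1',f_scale=.006)
p=r.x;print("panel",p[:2],np.degrees(p[2]),"mean res",f(p).mean())
c,s=np.cos(p[2]),np.sin(p[2]);M=np.array([[c,-s],[s,c]])
for n,v in dict(end=(-.06,.16),b1=(-.06,.03),b2=(.06,.03),stop=(.06,-.09)).items(): print(n,M@v+p[:2])
print("zmean",np.sort(q[:,2])[len(q)//2])
# other tops near CT
D=pickle.load(open("d.pkl","rb"));P=cloud("top",D["top"][2],D["top"][1])
for nm,(a,b,c_,d_) in dict(large=(200,245,255,285),green=(180,212,188,220)).items():
    w=P[a:b,c_:d_].reshape(-1,3);w=w[w[:,2]>.08];print(nm,w[:,2].max(),w.min(0),w.max(0))
```

```text
[('tcp_to_tips', 0.011)]
panel [ 0.57326504 -0.06381532] 12.991313733076012 mean res 0.0019682624195776458
end [0.47883226 0.07860115]
b1 [ 0.50805669 -0.04807139]
b2 [ 0.62498519 -0.02109499]
stop [ 0.65196159 -0.13802349]
zmean 0.1002167939002959
large 1.151709150228874 [0.41955389 0.12001045 0.0800482 ] [0.48057241 0.30537589 1.15170915]
green 1.151709150228874 [0.48057241 0.12001045 0.08006564] [0.53929929 0.49510663 1.15170915]
```

Request:
move_arm(
  steps=[
    [[0,0,0,0.1],[-0.5,0.8,0,0.2],[-0.7,1,0,0.3],[-0.7,1,0,0.42],[-0.7,1,0,0.42]],
  ],
  fingers=-0.3,
  force=40,
)

```text
clock: 0.52
position: [0.3154, 0.6344, 0.2307]
orientation: [-3.14, 0.004, 2.13]
wrist_force: [0.5, -0.4, -0.1]
finger_gap: 0.712
```

Request:
move_arm(
  steps=[
    [[-0.4,0.05,0,0.01],[-0.9,0.1,0,0.01],[-1,0.1,0,0.01]],
  ],
)

```text
clock: 0.77
position: [0.3708, 0.5652, 0.2305]
orientation: [-3.141, 0.008, 2.106]
wrist_force: [1.0, -1.2, 0.9]
finger_gap: 0.653
```

Request:
move_arm(
  steps=[
    [[-0.5,0.05,0,0],[-1,0.1,0,0],[-1,0.1,0,0]],
  ],
)

```text
clock: 1.02
position: [0.4252, 0.4931, 0.2314]
orientation: [3.141, 0.013, 2.097]
wrist_force: [0.7, -1.1, -0.2]
finger_gap: 0.651
```

Request:
move_arm(
  steps=[
    [[-0.5,0.05,0,0],[-1,0.1,0,0],[-1,0.1,0,0]],
  ],
)

```text
clock: 1.27
position: [0.478, 0.4204, 0.2328]
orientation: [3.14, 0.018, 2.087]
wrist_force: [0.4, -0.8, 0.6]
finger_gap: 0.652
```

Request:
move_arm(
  steps=[
    [[-0.4,0,0,0],[-0.6,0,0,0],[-0.6,0,0,0]],
  ],
)

```text
clock: 1.52
position: [0.505, 0.3735, 0.2338]
orientation: [3.14, 0.02, 2.08]
wrist_force: [-0.4, -1.3, 0.8]
finger_gap: 0.648
```

```bash
cat > wr.py <<'E'
from h import *
st=observe();im,d=snapshot("wrist");c=calibration("wrist")
import sys,pickle
pickle.dump((im,d,c,st),open(sys.argv[1]+".pkl","wb"));cv2.imwrite("pics/"+sys.argv[1]+".png",im)
P=cloud("wrist",c,d,st)
print(st["position"],np.degrees(st["orientation"]),st["clock"])
m=(abs(P[...,2]-.096)<.006)&(np.hypot(P[...,0]-.511,P[...,1]-.374)<.035)&(d>0)
q=P[m];print(m.sum(),q.mean(0),cv2.minAreaRect(q[:,:2].astype(np.float32)*1000))
E
python3 wr.py w1
```

```text
[0.50496703 0.3735387  0.23384954] [179.89504213   1.15618095 119.1702092 ] 1.5167
792 [0.51278213 0.37415317 0.09571054] ((513.18212890625, 373.6151123046875), (28.888662338256836, 24.09640884399414), 29.252845764160156)
```

View pics/w1.png

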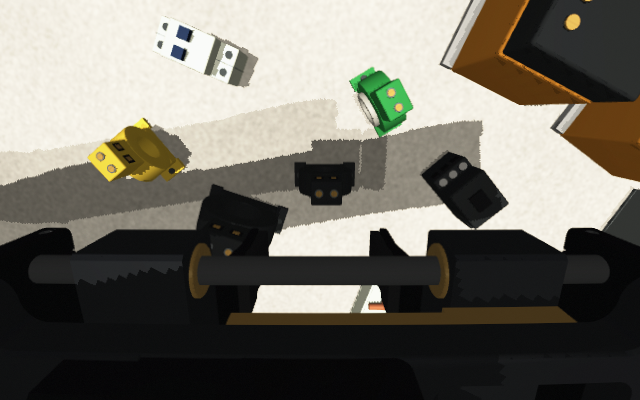

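The wrist view shows the small CT at (325,185) between the green one (380,100) and the large one (240,215). The depth fit puts its housing at (0.513, 0.374) with tool yaw correct. Descending.

Request:
move_arm(
  steps=[
    [[0,0.09,0.4,0],[0,0.09,0.8,0],[0,0.09,1,0],[0,0.09,1,0]],
  ],
)

```text
clock: 1.9
position: [0.5075, 0.3783, 0.149]
orientation: [-3.136, 0.02, 2.084]
wrist_force: [0.0, 0.3, -0.8]
finger_gap: 0.65
```

Request:
move_arm(
  steps=[
    [[0,0,0.4,0],[0,0,0.7,0],[0,0,0.9,0],[0,0,0.93,0],[0,0,0.93,0]],
  ],
)

```text
clock: 2.32
position: [0.5074, 0.3777, 0.075]
orientation: [-3.135, 0.019, 2.085]
wrist_force: [0.4, -0.6, -0.2]
finger_gap: 0.646
```

Request:
move_arm(
  steps=[
    [[-0.075,0.035,-0.01,0],[-0.075,0.035,-0.01,0],[-0.075,0.035,-0.01,0]],
  ],
)

```text
clock: 2.57
position: [0.5141, 0.3741, 0.0777]
orientation: [-3.138, 0.019, 2.084]
wrist_force: [-0.1, 0.8, 0.4]
finger_gap: 0.65
```

Request:
move_arm(
  steps=[
    [[0,0,0,0],[0,0,0,0],[0,0,0,0],[0,0,0,0],[0,0,0,0]],
  ],
  fingers=1,
  force=40,
)

```text
clock: 2.98
position: [0.514, 0.3742, 0.0778]
orientation: [-3.138, 0.019, 2.085]
wrist_force: [-2.4, -0.8, 1.9]
finger_gap: 0.359
```

Request:
move_arm(
  steps=[
    [[0,0,0,0],[0,0,0,0],[0,0,0,0]],
  ],
)

```text
clock: 3.23
position: [0.514, 0.3741, 0.0777]
orientation: [-3.138, 0.019, 2.085]
wrist_force: [-0.7, -0.3, -0.2]
finger_gap: 0.34
```

Request:
move_arm(
  steps=[
    [[0,0,-0.3,0],[0,0,-0.7,0],[0,0,-1,0],[0,0,-1,0]],
  ],
)

```text
clock: 3.57
position: [0.5154, 0.3771, 0.163]
orientation: [3.138, 0.017, 2.084]
wrist_force: [1.7, 1.2, -2.3]
finger_gap: 0.344
```

Request:
move_arm(
  steps=[
    [[0,0,-0.4,0],[0,0,-0.8,0],[0,0,-0.95,0],[0,0,-0.95,0]],
  ],
)

```text
clock: 3.9
position: [0.5155, 0.3789, 0.2415]
orientation: [3.134, 0.016, 2.084]
wrist_force: [-0.3, 0.1, -3.4]
finger_gap: 0.343
```

Request:
move_arm(
  steps=[
    [[-0.25,-0.25,0,0],[-0.5,-0.5,0,0],[-0.75,-0.75,0,0],[-1,-0.95,0,0],[-1,-0.95,0,0]],
  ],
)

```text
clock: 4.32
position: [0.4883, 0.2658, 0.2398]
orientation: [3.138, 0.018, 2.079]
wrist_force: [1.2, 0.6, -1.9]
finger_gap: 0.341
```

Request:
move_arm(
  steps=[
    [[-0.25,-0.25,0,0.06],[-0.5,-0.5,0,0.12],[-0.8,-0.75,0,0.18],[-1,-0.95,0,0.18],[-1,-0.95,0,0.18]],
  ],
)

```text
clock: 4.73
position: [0.4597, 0.1538, 0.2389]
orientation: [3.136, 0.018, 1.79]
wrist_force: [0.7, -0.4, -2.5]
finger_gap: 0.342
```

Request:
move_arm(
  steps=[
    [[0,0,0.4,0],[0,0,0.8,0],[0,0,1,0],[0,0,1,0]],
  ],
)

```text
clock: 5.07
position: [0.4573, 0.1513, 0.1534]
orientation: [-3.138, 0.021, 1.791]
wrist_force: [-0.2, -0.7, -3.2]
finger_gap: 0.34
```

Request:
move_arm(
  steps=[
    [[0,0,0.26,0],[0,0,0.26,0],[0,0,0.26,0]],
  ],
)

```text
clock: 5.32
position: [0.4567, 0.1508, 0.1321]
orientation: [-3.136, 0.022, 1.791]
wrist_force: [0.5, 0.2, -2.6]
finger_gap: 0.339
```

```bash
cat > look.py <<'E'
from h import *
import sys,pickle
nm=sys.argv[1];D={};ims=[]
for n in("top","scene","wrist"):
    st=observe();im,d=snapshot(n);c=calibration(n);D[n]=(im,d,c,st);ims.append(im)
pickle.dump(D,open(nm+".pkl","wb"))
a=cv2.resize(ims[0][130:230,330:450],(480,400),interpolation=cv2.INTER_CUBIC)
b=cv2.resize(ims[1][170:350,180:340],None,fx=2,fy=2,interpolation=cv2.INTER_CUBIC)
h=max(a.shape[0],b.shape[0])
pad=lambda i:cv2.copyMakeBorder(i,0,h-i.shape[0],0,0,0)
cv2.imwrite(f"pics/{nm}.png",np.hstack([pad(a),pad(b)]))
print(st["position"],np.degrees(st["orientation"]),st["clock"])
E
python3 look.py l1
```

```text
[0.45791214 0.15126512 0.13373853] [-179.88769818    1.1955372   102.61661204] 5.4167
```

View pics/l1.png

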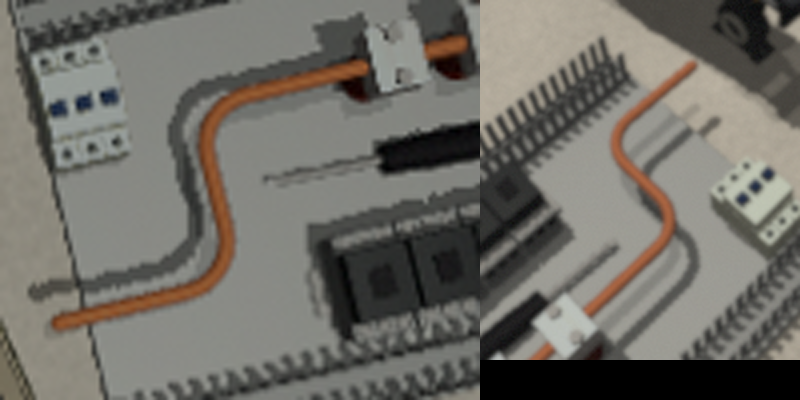

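The composite shows the rod tip at scene (286,202) and the CT collar at scene (307,177). I fit both from scene depth so calibration error cancels.

```bash
cat > fit.py <<'E'
from h import *
import pickle
from scipy.optimize import least_squares
from scipy.spatial import cKDTree
def path():
    t=np.linspace(0,np.pi/2,40)
    return np.vstack([np.c_[np.full(60,-.06),np.linspace(.16,.065,60)],np.c_[-.025-.035*np.cos(t),.065-.035*np.sin(t)],
     np.c_[np.linspace(-.025,.025,40),np.full(40,.03)],np.c_[.025+.035*np.sin(t),-.005+.035*np.cos(t)],np.c_[np.full(60,.06),np.linspace(-.005,-.09,60)]])
L3=np.c_[path(),np.full(240,.096)]
def T(p,L):  # panel->world
    return L@R.from_euler('z',p[2]).as_matrix().T+np.r_[p[:2],p[3]]
def fitrod(im,P,p0=(.5733,-.0638,.2267,0)):
    hsv=cv2.cvtColor(im,cv2.COLOR_BGR2HSV)
    m=(hsv[...,1]>110)&(hsv[...,0]<20)&(P[...,2]>.08)&(P[...,2]<.115)
    q=P[m];q=q[cKDTree(T(p0,L3)).query(q)[0]<.016]
    def f(p): # surface points at 6 mm of axis
        return np.r_[cKDTree(T(p,L3)).query(q)[0]-.006, (cKDTree(q).query(T(p,L3))[0]-.006)[:20]]
    r=least_squares(f,p0,diff_step=1e-4,x_scale=[.01,.01,.1,.01],loss='soft_l1',f_scale=.003)
    return r.x,np.abs(f(r.x)).mean(),len(q)
E
python3 - <<'E'
from fit import *
D=pickle.load(open("l1.pkl","rb"))
for n in("top","scene"):
    im,d,c,st=D[n];P=cloud(n,c,d);r=fitrod(im,P);print(n,r)
    if n=="scene":
        p=r[0]
        # CT points in panel frame
        Q=(P-np.r_[p[:2],p[3]])@R.from_euler('z',p[2]).as_matrix()
        g=im.max(-1)
        m=(abs(Q[...,0]+.06)<.05)&(Q[...,1]>.17)&(Q[...,1]<.27)&(Q[...,2]>.055)&(Q[...,2]<.16)
        q=Q[m];gg=g[m]
        f=q[:,1]<np.percentile(q[:,1],3)
        print(m.sum(),"ymin",np.percentile(q[:,1],[1,5,10,30]))
        h,e=np.histogram(q[:,1],bins=np.arange(.19,.27,.004));print(list(zip(e.round(3),h)))
        k=(gg>60)&(q[:,1]<.235);w=q[k];print("grey",k.sum(),w.mean(0),w.min(0),w.max(0))
        k2=q[:,2]>.115;print("housing",q[k2].min(0),q[k2].max(0))
        np.save("q.npy",np.c_[q,gg])
E
```

```text
top (array([ 0.5734835 , -0.06521448,  0.23545303, -0.00065655]), np.float64(0.0013032697519034463), 452)
scene (array([ 0.57216903, -0.06464034,  0.23265935,  0.00112457]), np.float64(0.0009394996359948937), 771)
731 ymin [0.21691178 0.2180752  0.21965909 0.22373026]
[(np.float64(0.19), np.int64(0)), (np.float64(0.194), np.int64(0)), (np.float64(0.198), np.int64(0)), (np.float64(0.202), np.int64(0)), (np.float64(0.206), np.int64(0)), (np.float64(0.21), np.int64(0)), (np.float64(0.214), np.int64(33)), (np.float64(0.218), np.int64(82)), (np.float64(0.222), np.int64(331)), (np.float64(0.226), np.int64(101)), (np.float64(0.23), np.int64(49)), (np.float64(0.234), np.int64(37)), (np.float64(0.238), np.int64(37)), (np.float64(0.242), np.int64(36)), (np.float64(0.246), np.int64(22)), (np.float64(0.25), np.int64(3)), (np.float64(0.254), np.int64(0)), (np.float64(0.258), np.int64(0)), (np.float64(0.262), np.int64(0)), (np.float64(0.266), np.int64(0))]
grey 43 [-0.07141245  0.2223074   0.11017309] [-0.10012037  0.21755365  0.05518223] [-0.04820337  0.22612333  0.15981358]
housing [-0.08750405  0.22263775  0.11502902] [-0.0359172   0.24538872  0.15981358]
```

Run:
```python
from fit import *
a=np.load("q.npy");q=a[:,:3]
k=(q[:,1]<.2205)&(q[:,2]<.12)
w=q[k];print(len(w),w.min(0),w.max(0),np.median(w,0))
print("circle",cv2.minEnclosingCircle((w[:,[0,2]]*1000).astype(np.float32)))
# ring face ~ y .222-.227 excluding fingers
k=(q[:,1]>.2215)&(q[:,1]<.2275);w=q[k]
A=np.c_[w[:,0],np.ones(len(w)),w[:,2]];s=np.linalg.lstsq(A,w[:,1],rcond=None)[0];print("face slope yaw deg",np.degrees(s[0]),"pitch",np.degrees(s[2]))
for z in np.arange(.06,.16,.01):
    b=w[abs(w[:,2]-z)<.005]
    if len(b): print(round(z,3),len(b),b[:,0].min(),b[:,0].max())
# prediction from TCP
D=pickle.load(open("l1.pkl","rb"));st=D["scene"][3]
for p in ([.5728,-.0649,.234,0],):
    ax=st["position"]-np.array([0,0,.0417]); print("pred axis in panel",R.from_euler('z',p[2]).as_matrix().T@(ax-np.r_[p[:2],0]), np.degrees(st["orientation"][2]-p[2])-90)
```

```text
81 [-0.08343432  0.2162235   0.06059781] [-0.02923536  0.22033259  0.11183702] [-0.06028517  0.21811503  0.09287135]
circle ((-51.586692810058594, 84.7704086303711), 32.92268371582031)
face slope yaw deg -0.2282819143188015 pitch 1.0137677816151287
0.06 53 -0.10035640097999099 -0.02512312763750021
0.07 17 -0.08499116131102444 -0.03764878758320094
0.08 29 -0.0936638143052879 -0.03516989176152963
0.09 23 -0.09027639302090243 -0.03311508603750869
0.1 32 -0.0909964242806571 -0.033189783990157665
0.11 54 -0.0876448932353444 -0.03784975812872268
0.12 43 -0.08520797980337308 -0.039244703334398494
0.13 47 -0.0855981919554007 -0.039138366408475435
0.14 52 -0.08544352230196524 -0.0380717290016471
0.15 47 -0.08735127628886756 -0.03592970714104013
pred axis in panel [-0.06209623  0.23682802  0.09151348] -0.7867935473552592
```

```bash
cat > plan.py <<'E'
# usage: plan.py s_target nrows [zoff]
from fit import *
import sys
p=np.array([.5728,-.0649,.234]);Mz=R.from_euler('z',p[2]).as_matrix()[:2,:2]
zoff=float(sys.argv[3]) if len(sys.argv)>3 else 0
t=np.linspace(0,np.pi/2,56);n=lambda a,b,k:np.linspace(a,b,k,endpoint=False)
X=np.vstack([np.c_[np.full(245,-.06),n(.31,.065,245)],np.c_[-.025-.035*np.cos(t),.065-.035*np.sin(t)],
 np.c_[n(-.025,.025,51)[1:],np.full(50,.03)],np.c_[.025+.035*np.sin(t),-.005+.035*np.cos(t)],np.c_[np.full(200,.06),n(-.005,-.205,201)[1:]]])
S=np.r_[0,np.cumsum(np.linalg.norm(np.diff(X,axis=0),axis=1))]-.15
def pose(s):
    k=abs(S-s)<=.0162;q=X[k];c=q.mean(0);v=np.linalg.svd(q-c)[2][0];v*=np.sign(v@(q[-1]-q[0]))
    yaw=np.arctan2(v[1],v[0])
    return c,yaw
st=observe();Rt=R.from_euler('xyz',st["orientation"]).as_matrix();pos=np.array(st["position"])
yaw=np.arctan2(Rt[1,0],Rt[0,0])
ctdir=-np.array([np.cos(yaw),np.sin(yaw)])
mid=Mz.T@(pos[:2]+.003*ctdir-p[:2])
# current s
ss=np.linspace(-.12,.36,961);pp=[pose(s) for s in ss]
i=np.argmin([np.linalg.norm(c-mid) for c,_ in pp]);s0=ss[i];c,a=pp[i]
nrm=np.array([-np.sin(a),np.cos(a)])
dy=lambda a:(a+p[2]+np.pi-yaw+np.pi)%(2*np.pi)-np.pi
print("t",st["clock"],"s",s0.round(4),"lat(left+) mm",((mid-c)@nrm*1e3).round(1),"yawerr",np.degrees(-dy(a)).round(1),"zerr mm",((pos[2]-.1377)*1e3).round(1),"tilt",np.degrees([Rt[0,2],Rt[1,2]]).round(1),"q7",st["qpos"][6].round(2),"F",st["wrist_force"].round(1),"mid panel",mid.round(4))
N=int(sys.argv[2]);s1=float(sys.argv[1])
for k in range(1,N+1):
    s=s0+(s1-s0)*k/N;c,a=pose(s)
    th=a+p[2]
    w=Mz@c+p[:2]-.003*np.array([np.cos(th),np.sin(th)])
    d=Rt.T@np.r_[w-pos[:2],.1377+zoff-pos[2]]
    print([round(float(x),3) for x in np.r_[d/.08,-dy(a)/(np.pi/2)]])
E
python3 plan.py -0.03 4
```

```text
t 5.4667 s -0.074 lat(left+) mm -1.5 yawerr -0.8 zerr mm -3.7 tilt [ 0.2 -1.2] q7 -0.19 F [-0.1 -0.  -2.8] mid panel [-0.0615  0.2339]
[-0.137, 0.02, -0.044, -0.009]
[-0.274, 0.022, -0.041, -0.009]
[-0.412, 0.024, -0.038, -0.009]
[-0.549, 0.026, -0.035, -0.009]
```

Request:
move_arm(
  steps=[
    [[-0.137,0.02,-0.044,-0.009],[-0.274,0.022,-0.041,-0.009],[-0.412,0.024,-0.038,-0.009],[-0.549,0.026,-0.035,-0.009],[-0.549,0.026,-0.035,-0.009]],
  ],
)

```text
clock: 5.88
position: [0.4703, 0.106, 0.1379]
orientation: [-3.14, 0.021, 1.801]
wrist_force: [0.0, 0.1, -3.7]
finger_gap: 0.34
```

```bash
python3 plan.py 0.01 4
```

```text
t 5.8833 s -0.027 lat(left+) mm -0.0 yawerr -0.2 zerr mm 0.2 tilt [ 0.2 -1.2] q7 -0.08 F [ 0.   0.1 -3.7] mid panel [-0.06   0.187]
[-0.119, 0.001, 0.005, -0.002]
[-0.231, 0.001, 0.007, -0.002]
[-0.344, 0.002, 0.01, -0.002]
[-0.462, 0.002, 0.012, -0.002]
```

Run:
```python
from fit import *
D={}
im,d=snapshot("scene");c=calibration("scene")
P=cloud("scene",c,d);p=fitrod(im,P)[0];print(p)
Q=(P-np.r_[p[:2],p[3]])@R.from_euler('z',p[2]).as_matrix()
m=(abs(Q[...,0]+.06)<.05)&(Q[...,1]>.14)&(Q[...,1]<.185)&(Q[...,2]>.055)&(Q[...,2]<.16)
w=Q[m]
for z in np.arange(.06,.16,.01):
    b=w[(abs(w[:,2]-z)<.005)&(w[:,1]>.172)]
    if len(b): print(round(z,3),len(b),b[:,0].min().round(4),b[:,0].max().round(4),"ctr",(b[:,0].min()+b[:,0].max())/2)
cv2.imwrite("pics/l2.png",cv2.resize(im[140:230,240:360],None,fx=5,fy=5,interpolation=cv2.INTER_CUBIC))
```

```text
[ 0.57239106 -0.06510369  0.2311824   0.00122588]
0.06 48 -0.0981 -0.0242 ctr -0.06114838655393743
0.07 37 -0.0951 -0.0282 ctr -0.06164162112657837
0.08 42 -0.0715 -0.0355 ctr -0.0535108333783567
0.09 36 -0.0888 -0.0313 ctr -0.06005533220200464
0.1 34 -0.087 -0.0304 ctr -0.058686871352886735
0.11 64 -0.0867 -0.0325 ctr -0.059626713389405506
0.12 63 -0.0813 -0.0381 ctr -0.059712303123162586
0.13 51 -0.0826 -0.037 ctr -0.059821426452594285
0.14 46 -0.0845 -0.0364 ctr -0.06045667339248695
0.15 41 -0.0842 -0.0357 ctr -0.05994621145680963
```

View pics/l2.png

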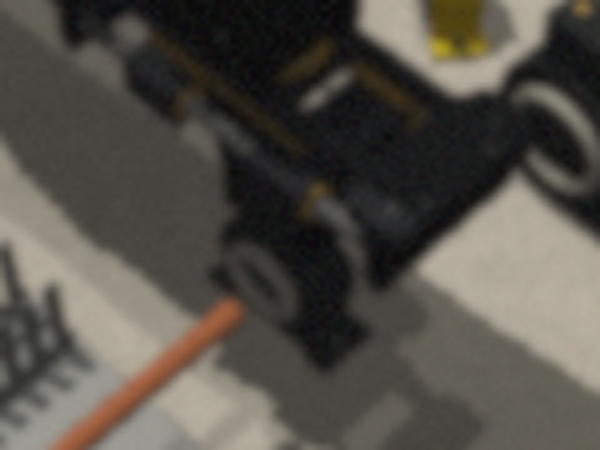

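Run:
```python
from fit import *
c=calibration("scene")
def proj(w):
    K=np.array(c["intrinsics"]);p=cv2.projectPoints(np.array([w],float),np.array(c["rvec"]),np.array(c["tvec"]),K,np.array([c["k1"],0,0,0,0.]))[0].ravel()
    return ((p-[240,140])*5).round(1)
for p in([.5724,-.0651,.2312,.0012],[.5728,-.0649,.234,0]):
  for n,L in dict(tip=[-.06,.16,.096],y10=[-.06,.10,.096],collar=[-.06,.171,.096],colTop=[-.06,.171,.116],colBot=[-.06,.171,.076],winTop=[-.06,.171,.11],winBot=[-.06,.171,.082],footc=[-.097,.175,.060],foot2=[-.023,.175,.06]).items():
    print(n,proj(T(p,np.array([L]))[0]))
```

```text
tip [235.3 303.9]
y10 [130.3 392.1]
collar [253.9 288.3]
colTop [251.9 261.5]
colBot [255.8 314.1]
winTop [252.5 269.6]
winBot [255.3 306.5]
footc [205.7 280.4]
foot2 [323.9 378.1]
tip [235.3 305.5]
y10 [130.7 393.9]
collar [253.8 289.9]
colTop [251.8 263.2]
colBot [255.8 315.6]
winTop [252.4 271.3]
winBot [255.2 308. ]
footc [205.5 282.1]
foot2 [323.9 379.4]
```

Run:
```python
from fit import *
im,d=snapshot("scene");c=calibration("scene")
P=cloud("scene",c,d);p=fitrod(im,P)[0]
Q=(P-np.r_[p[:2],p[3]])@R.from_euler('z',p[2]).as_matrix()
m=(abs(Q[...,0]+.06)<.05)&(Q[...,1]>.162)&(Q[...,1]<.21)&(Q[...,2]>.03)&(Q[...,2]<.16)
w=Q[m]
for z in np.arange(.04,.125,.004):
    b=w[(abs(w[:,2]-z)<.002)]
    if len(b): print(round(z,3),len(b),"y",np.percentile(b[:,1],[0,20,50]).round(4),"x",b[:,0].min().round(4),b[:,0].max().round(4))
# collar: depth map around, print y grid
sub=Q[180:212,280:305];
print(im[180:212,284:304].max(-1))
print((sub[::1,4:24,1]*1000).round(0).astype(int))
```

```text
0.056 1 y [0.1839 0.1839 0.1839] x -0.0254 -0.0254
0.06 11 y [0.1761 0.1765 0.1791] x -0.0972 -0.0242
0.064 97 y [0.1758 0.1786 0.1841] x -0.0991 -0.0239
0.068 24 y [0.1769 0.1782 0.1845] x -0.0967 -0.0265
0.072 8 y [0.1782 0.1786 0.1796] x -0.0504 -0.036
0.076 19 y [0.1783 0.1797 0.1884] x -0.047 -0.0344
0.08 22 y [0.1722 0.1733 0.1784] x -0.0691 -0.0408
0.084 28 y [0.1714 0.173  0.1767] x -0.0751 -0.0332
0.088 24 y [0.1716 0.1736 0.1777] x -0.0774 -0.0327
0.092 18 y [0.1725 0.1744 0.1779] x -0.0894 -0.0317
0.096 24 y [0.1714 0.1735 0.1784] x -0.089 -0.0312
0.1 23 y [0.1718 0.1732 0.1788] x -0.0892 -0.031
0.104 34 y [0.1722 0.1759 0.1798] x -0.0884 -0.0313
0.108 37 y [0.1714 0.1747 0.1787] x -0.0884 -0.0327
0.112 58 y [0.1717 0.1738 0.1788] x -0.0864 -0.0342
0.116 54 y [0.1723 0.1766 0.1791] x -0.0853 -0.0373
0.12 24 y [0.1779 0.1784 0.1794] x -0.0809 -0.0392
0.124 17 y [0.1778 0.178  0.179 ] x -0.0773 -0.0472
[[ 69  58  48  33  23  22  18  17  17  20  23  20  25  26  20  26  34  53
   61  70]
 [ 70  64  54  38  30  19  24  18  21  17  19  24  20  23  19  24  39  54
   59  61]
 [ 71
[... 5206 characters left out ...]
8  200  201  203  203  178  179  178
   178  179  178  177  178  180]
 [ 145  148  150  189  192  194  195  196  198  202  202  203  178  178
   178  179  178  179  181  183]
 [ 145  147  187  188  190  192  194  194  198  199  201  202  203  204
   179  178 -130  180  180  181]
 [ 181  183  185  187  189  190  192  193  195  197  198  198  200  203
   205  179  179 -130  179  183]
 [ 179  181  183  184  185  188  190  191  193  194  196  198  200  202
   204  204  179  179  181  182]
 [ 178  179  181  184  184  186  187  189  192  192  194  195  196  199
   202  202  203  178  178  180]
 [ 176  177  179  181  182  185  186  188  187  190  192  194  196  198
   199  201  201  176  177  179]]
```

Run:
```python
from fit import *
im,d=snapshot("scene");c=calibration("scene")
P=cloud("scene",c,d);p=fitrod(im,P)[0]
Q=(P-np.r_[p[:2],p[3]])@R.from_euler('z',p[2]).as_matrix()
# annulus template: maximise (points on annulus with y~.172) - (non-face points within annulus)
m=(abs(Q[...,0]+.06)<.045)&(Q[...,1]>.1695)&(Q[...,1]<.1745)&(Q[...,2]>.06)&(Q[...,2]<.125)
m[:, :280]=0
w=Q[m];print(len(w),w.min(0),w.max(0))
def cost(v): 
    r=np.hypot(w[:,0]-v[0],w[:,2]-v[1]);return np.maximum(r-.020,0)+np.maximum(.0140-r,0)
r=least_squares(cost,[-.06,.096]);print("collar centre panel x,z",r.x,r.cost)
# ring outer: points y .176-.181
n=(abs(Q[...,0]+.06)<.045)&(Q[...,1]>.1765)&(Q[...,1]<.1805)&(Q[...,2]>.078)&(Q[...,2]<.112)
for z in np.arange(.08,.112,.004):
    b=Q[n];b=b[abs(b[:,2]-z)<.002];print(z.round(3),b[:,0].min().round(4),b[:,0].max().round(4))
```

```text
44 [-0.07774498  0.17266935  0.07743915] [-0.04200775  0.17447729  0.11502104]
collar centre panel x,z [-0.06127539  0.09700692] 7.799789293633047e-08
0.08 -0.067 -0.0387
0.084 -0.0718 -0.0385
0.088 -0.0877 -0.0334
0.092 -0.0871 -0.0355
0.096 -0.0909 -0.0322
0.1 -0.0906 -0.0327
0.104 -0.0857 -0.0344
0.108 -0.0865 -0.0323
```

```bash
python3 plan.py 0.01 4 -0.0015
```

```text
t 6.0333 s -0.03 lat(left+) mm -0.0 yawerr -0.0 zerr mm -0.1 tilt [ 0.2 -1.2] q7 -0.08 F [-0.4 -0.5 -3.4] mid panel [-0.06    0.1902]
[-0.127, 0.0, 0.02, -0.0]
[-0.252, 0.0, 0.023, -0.0]
[-0.377, 0.0, 0.025, -0.0]
[-0.502, 0.0, 0.028, -0.0]
```

Request:
move_arm(
  steps=[
    [[-0.127,0.005,0.02,0],[-0.252,0.005,0.023,0],[-0.377,0.005,0.025,0],[-0.502,0.005,0.028,0],[-0.502,0.005,0.028,0]],
  ],
)

```text
clock: 6.45
position: [0.4798, 0.0672, 0.1363]
orientation: [-3.14, 0.021, 1.801]
wrist_force: [0.3, 0.2, -3.2]
finger_gap: 0.343
```

```bash
python3 plan.py 0.06 4 -0.0015
```

```text
t 6.45 s 0.013 lat(left+) mm 0.2 yawerr -0.2 zerr mm -1.4 tilt [ 0.2 -1.2] q7 0.01 F [ 0.3  0.2 -3.2] mid panel [-0.0598  0.147 ]
[-0.144, -0.002, 0.004, -0.002]
[-0.294, -0.001, 0.007, -0.002]
[-0.444, -0.001, 0.01, -0.002]
[-0.588, -0.0, 0.013, -0.002]
```

Request:
move_arm(
  steps=[
    [[-0.144,-0.002,0.004,-0.002],[-0.294,-0.001,0.007,-0.002],[-0.444,-0.001,0.01,-0.002],[-0.588,0,0.013,-0.002],[-0.588,0,0.013,-0.002]],
  ],
)

```text
clock: 6.87
position: [0.491, 0.019, 0.1363]
orientation: [-3.14, 0.022, 1.801]
wrist_force: [-0.0, -0.2, -3.1]
finger_gap: 0.34
```

```bash
python3 plan.py 0.09 4 -0.0015
python3 - <<'E'
from fit import *
im,d=snapshot("scene");cv2.imwrite("pics/l3.png",cv2.resize(im[140:260,220:380],None,fx=5,fy=5,interpolation=cv2.INTER_CUBIC))
E
```

```text
t 6.8667 s 0.0625 lat(left+) mm -0.2 yawerr -0.2 zerr mm -1.4 tilt [ 0.2 -1.2] q7 0.12 F [-0.  -0.2 -3.1] mid panel [-0.0602  0.0976]
[-0.089, 0.002, 0.003, -0.002]
[-0.176, 0.003, 0.005, -0.002]
[-0.257, 0.003, 0.007, -0.004]
[-0.345, 0.005, 0.009, -0.023]
```

View pics/l3.png

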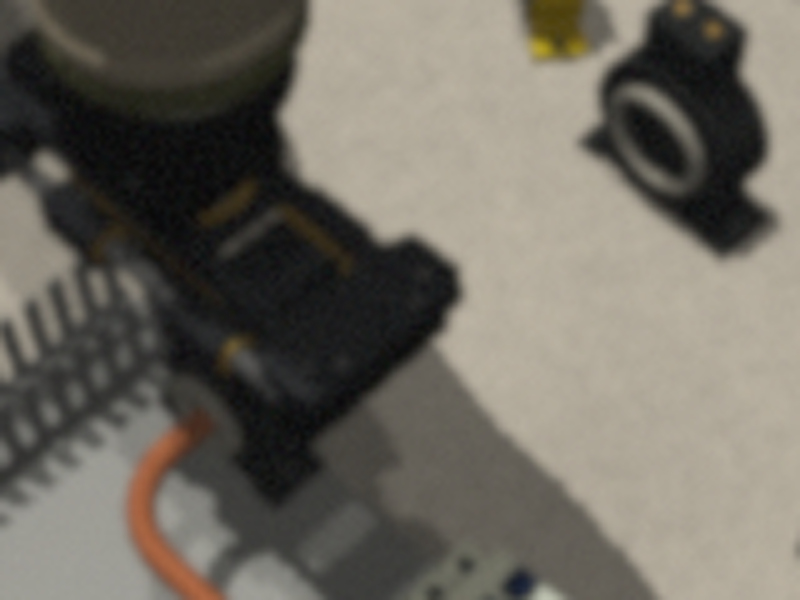

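Threaded: the rod enters the collar's window at (205,420), roughly centred, with no contact force. Now into bend 1.

Request:
move_arm(
  steps=[
    [[-0.089,0.002,0.003,-0.002],[-0.176,0.003,0.005,-0.002],[-0.257,0.003,0.007,-0.004],[-0.345,0.005,0.009,-0.023],[-0.345,0.005,0.009,-0.023]],
  ],
)

```text
clock: 7.33
position: [0.4977, -0.008, 0.1362]
orientation: [-3.139, 0.022, 1.838]
wrist_force: [0.8, -0.6, -2.7]
finger_gap: 0.341
```

```bash
python3 plan.py 0.108 4 -0.0015
```

```text
t 7.3333 s 0.09 lat(left+) mm 0.0 yawerr 0.0 zerr mm -1.5 tilt [ 0.2 -1.2] q7 0.22 F [ 0.8 -0.6 -2.7] mid panel [-0.0598  0.0698]
[-0.053, 0.001, 0.001, -0.028]
[-0.108, 0.004, 0.002, -0.077]
[-0.163, 0.01, 0.003, -0.139]
[-0.216, 0.022, 0.004, -0.216]
```

Request:
move_arm(
  steps=[
    [[-0.053,0.001,0.001,-0.028],[-0.108,0.004,0.002,-0.077],[-0.163,0.01,0.003,-0.139],[-0.216,0.022,0.004,-0.216],[-0.216,0.022,0.004,-0.216]],
  ],
)

```text
clock: 7.75
position: [0.5042, -0.0248, 0.1362]
orientation: [-3.132, 0.02, 2.182]
wrist_force: [-0.2, -1.0, -3.7]
finger_gap: 0.344
```

```bash
python3 plan.py 0.125 4 -0.0015
```

```text
t 7.75 s 0.1085 lat(left+) mm -0.1 yawerr -0.5 zerr mm -1.5 tilt [ 0.2 -1.3] q7 0.61 F [-0.2 -1.  -3.7] mid panel [-0.0564  0.0522]
[-0.047, -0.0, 0.001, -0.078]
[-0.096, 0.004, 0.002, -0.151]
[-0.148, 0.016, 0.003, -0.232]
[-0.194, 0.032, 0.004, -0.305]
```

Request:
move_arm(
  steps=[
    [[-0.047,0,0.001,-0.078],[-0.096,0.004,0.002,-0.151],[-0.148,0.016,0.003,-0.232],[-0.194,0.032,0.004,-0.305],[-0.194,0.032,0.004,-0.305]],
  ],
)

```text
clock: 8.17
position: [0.5154, -0.0361, 0.1362]
orientation: [-3.124, 0.014, 2.663]
wrist_force: [0.1, -0.5, -2.7]
finger_gap: 0.342
```

```bash
python3 plan.py 0.142 4 -0.0015
```

```text
t 8.1667 s 0.1255 lat(left+) mm 0.1 yawerr -0.8 zerr mm -1.5 tilt [ 0.2 -1.3] q7 1.11 F [ 0.1 -0.5 -2.7] mid panel [-0.0468  0.0394]
[-0.051, -0.003, 0.001, -0.081]
[-0.099, 0.002, 0.001, -0.154]
[-0.152, 0.015, 0.002, -0.234]
[-0.198, 0.03, 0.002, -0.299]
```

Request:
move_arm(
  steps=[
    [[-0.051,-0.003,0.001,-0.081],[-0.099,0.002,0.001,-0.154],[-0.152,0.015,0.002,-0.234],[-0.198,0.03,0.002,-0.299],[-0.198,0.03,0.002,-0.299]],
  ],
)

```text
clock: 8.58
position: [0.5309, -0.041, 0.1362]
orientation: [-3.12, 0.004, 3.13]
wrist_force: [-0.5, -0.4, -3.0]
finger_gap: 0.339
```

```bash
python3 plan.py 0.172 4 -0.0015
```

```text
t 8.5833 s 0.1425 lat(left+) mm 0.4 yawerr -0.9 zerr mm -1.5 tilt [ 0.2 -1.3] q7 1.59 F [-0.5 -0.4 -3. ] mid panel [-0.0323  0.0323]
[-0.094, -0.004, 0.0, -0.1]
[-0.185, 0.009, 0.0, -0.147]
[-0.275, 0.03, 0.0, -0.156]
[-0.358, 0.051, 0.0, -0.156]
```

Request:
move_arm(
  steps=[
    [[-0.094,-0.004,0,-0.1],[-0.185,0.009,0,-0.147],[-0.275,0.03,0,-0.156],[-0.358,0.051,0,-0.156],[-0.358,0.051,0,-0.156]],
  ],
)

```text
clock: 9.0
position: [0.5605, -0.0364, 0.1362]
orientation: [-3.119, -0.001, -2.914]
wrist_force: [0.7, -0.1, -2.4]
finger_gap: 0.337
```

```bash
python3 plan.py 0.196 4 -0.0015;  python3 - <<'E'
from fit import *
im,d=snapshot("scene");cv2.imwrite("pics/l4.png",cv2.resize(im[170:290,200:360],None,fx=5,fy=5,interpolation=cv2.INTER_CUBIC))
E
```

```text
t 9.0 s 0.1725 lat(left+) mm 0.6 yawerr -0.4 zerr mm -1.5 tilt [ 0.3 -1.3] q7 1.84 F [ 0.7 -0.1 -2.4] mid panel [-0.0023  0.0306]
[-0.072, -0.007, -0.0, -0.004]
[-0.145, -0.007, -0.001, -0.004]
[-0.219, -0.006, -0.001, -0.0]
[-0.293, -0.008, -0.001, 0.022]
```

View pics/l4.png

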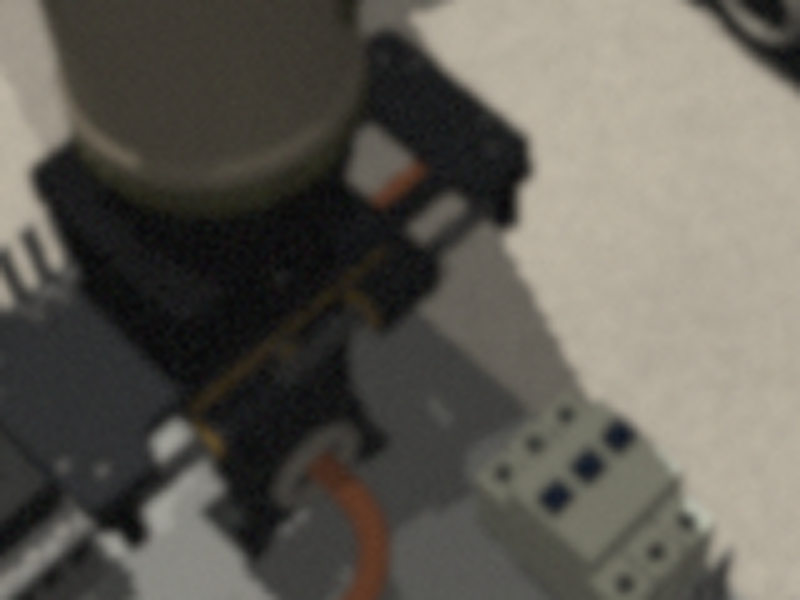

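The view shows the CT on the middle run, with the rod leaving its collar window at (325,465), near centre. On into bend 2.

Request:
move_arm(
  steps=[
    [[-0.072,-0.007,0,-0.004],[-0.145,-0.007,0,-0.004],[-0.219,-0.006,0,0],[-0.293,-0.008,0,0.022],[-0.293,-0.008,0,0.022]],
  ],
)

```text
clock: 9.47
position: [0.5839, -0.0315, 0.136]
orientation: [-3.119, -0.0, -2.95]
wrist_force: [-0.1, -0.2, -3.2]
finger_gap: 0.343
```

```bash
python3 plan.py 0.213 4 -0.0015
```

```text
t 9.4667 s 0.196 lat(left+) mm 0.1 yawerr -0.0 zerr mm -1.7 tilt [ 0.2 -1.3] q7 1.8 F [-0.1 -0.2 -3.2] mid panel [0.0216 0.0298]
[-0.043, -0.002, -0.003, 0.03]
[-0.098, -0.005, -0.003, 0.077]
[-0.146, -0.01, -0.003, 0.134]
[-0.199, -0.022, -0.002, 0.21]
```

Request:
move_arm(
  steps=[
    [[-0.043,-0.002,-0.003,0.03],[-0.098,-0.005,-0.003,0.077],[-0.146,-0.01,-0.003,0.134],[-0.199,-0.022,-0.002,0.21],[-0.199,-0.022,-0.002,0.21]],
  ],
)

```text
clock: 9.88
position: [0.6004, -0.03, 0.1361]
orientation: [-3.12, 0.008, 2.998]
wrist_force: [-0.4, -0.0, -2.7]
finger_gap: 0.347
```

```bash
python3 plan.py 0.23 4 -0.0015
```

```text
t 9.8833 s 0.2135 lat(left+) mm 0.1 yawerr 0.5 zerr mm -1.6 tilt [ 0.3 -1.3] q7 1.49 F [-0.4 -0.  -2.7] mid panel [0.0377 0.0264]
[-0.049, 0.0, -0.001, 0.078]
[-0.097, -0.004, -0.001, 0.151]
[-0.15, -0.017, -0.0, 0.232]
[-0.196, -0.032, 0.001, 0.305]
```

Request:
move_arm(
  steps=[
    [[-0.049,0,-0.001,0.078],[-0.097,-0.004,-0.001,0.151],[-0.15,-0.017,0,0.232],[-0.196,-0.032,0.001,0.305],[-0.196,-0.032,0.001,0.305]],
  ],
)

```text
clock: 10.3
position: [0.6157, -0.0351, 0.136]
orientation: [-3.126, 0.017, 2.517]
wrist_force: [-0.5, 0.1, -3.6]
finger_gap: 0.34
```

```bash
python3 plan.py 0.247 4 -0.0015
```

```text
t 10.3 s 0.2305 lat(left+) mm -0.2 yawerr 0.7 zerr mm -1.7 tilt [ 0.2 -1.3] q7 1.05 F [-0.5  0.1 -3.6] mid panel [0.0506 0.0168]
[-0.051, 0.003, -0.001, 0.081]
[-0.099, -0.001, -0.0, 0.153]
[-0.152, -0.014, 0.001, 0.234]
[-0.198, -0.03, 0.002, 0.299]
```

Request:
move_arm(
  steps=[
    [[-0.051,0.003,-0.001,0.081],[-0.099,-0.001,0,0.153],[-0.152,-0.014,0.001,0.234],[-0.198,-0.03,0.002,0.299],[-0.198,-0.03,0.002,0.299]],
  ],
)

```text
clock: 10.72
position: [0.627, -0.0469, 0.1361]
orientation: [-3.135, 0.023, 2.048]
wrist_force: [-0.6, -0.5, -3.1]
finger_gap: 0.342
```

```bash
python3 plan.py 0.280 4 -0.0015
```

```text
t 10.7167 s 0.2475 lat(left+) mm -0.5 yawerr 0.9 zerr mm -1.6 tilt [ 0.2 -1.3] q7 0.64 F [-0.6 -0.5 -3.1] mid panel [0.0577 0.0021]
[-0.098, 0.005, 0.001, 0.105]
[-0.202, -0.012, 0.003, 0.149]
[-0.299, -0.035, 0.006, 0.155]
[-0.396, -0.059, 0.008, 0.155]
```

Request:
move_arm(
  steps=[
    [[-0.098,0.005,0.001,0.105],[-0.202,-0.012,0.003,0.149],[-0.299,-0.035,0.006,0.155],[-0.396,-0.059,0.008,0.155],[-0.396,-0.059,0.008,0.155]],
  ],
)

```text
clock: 11.13
position: [0.6372, -0.0795, 0.1363]
orientation: [-3.14, 0.025, 1.81]
wrist_force: [-1.4, -1.2, -2.3]
finger_gap: 0.342
```

```bash
python3 plan.py 0.312 4 -0.0015
python3 - <<'E'
from fit import *
im,d=snapshot("scene");c=calibration("scene")
cv2.imwrite("pics/l5.png",cv2.resize(im[210:370,140:340],None,fx=4,fy=4,interpolation=cv2.INTER_CUBIC))
P=cloud("scene",c,d);p=np.array([.5724,-.0651,.2325,.0011])
Q=(P-np.r_[p[:2],p[3]])@R.from_euler('z',p[2]).as_matrix()
m=(abs(Q[...,0]-.06)<.022)&(abs(Q[...,2]-.096)<.018)&(Q[...,1]<-.03)&(Q[...,1]>-.1)
h,e=np.histogram(Q[m][:,1],np.arange(-.1,-.03,.002));print(list(zip((e*1000).round().astype(int),h)))
m=(abs(Q[...,0]-.06)<.03)&(Q[...,2]>.09)&(Q[...,2]<.121)&(Q[...,1]<-.0)&(Q[...,1]>-.07)
h,e=np.histogram(Q[m][:,1],np.arange(-.07,-.0,.002));print(list(zip((e*1000).round().astype(int),h)))
E
```

```text
t 11.1333 s 0.282 lat(left+) mm -0.7 yawerr 0.3 zerr mm -1.4 tilt [ 0.2 -1.4] q7 0.48 F [-1.4 -1.2 -2.3] mid panel [ 0.0593 -0.0321]
[-0.096, 0.009, 0.004, 0.003]
[-0.183, 0.009, 0.006, 0.003]
[-0.283, 0.008, 0.008, 0.003]
[-0.376, 0.008, 0.011, 0.003]
[(np.int64(-100), np.int64(19)), (np.int64(-98), np.int64(18)), (np.int64(-96), np.int64(14)), (np.int64(-94), np.int64(17)), (np.int64(-92), np.int64(21)), (np.int64(-90), np.int64(2)), (np.int64(-88), np.int64(10)), (np.int64(-86), np.int64(7)), (np.int64(-84), np.int64(6)), (np.int64(-82), np.int64(9)), (np.int64(-80), np.int64(8)), (np.int64(-78), np.int64(9)), (np.int64(-76), np.int64(8)), (np.int64(-74), np.int64(10)), (np.int64(-72), np.int64(7)), (np.int64(-70), np.int64(8)), (np.int64(-68), np.int64(10)), (np.int64(-66), np.int64(8)), (np.int64(-64), np.int64(7)), (np.int64(-62), np.int64(10)), (np.int64(-60), np.int64(8)), (np.int64(-58), np.int64(7)), (np.int64(-56), np.int64(7)), (np.int64(-54), np.int64(4)), (np.int64(-52), np.int64(0)), (np.int64(-50), np.int64(0)), (np.int64(-48), np.int64(4)), (np.int64(-46), np.int64(2
[... 503 characters left out ...]
np.int64(0)), (np.int64(-48), np.int64(2)), (np.int64(-46), np.int64(1)), (np.int64(-44), np.int64(0)), (np.int64(-42), np.int64(0)), (np.int64(-40), np.int64(0)), (np.int64(-38), np.int64(4)), (np.int64(-36), np.int64(3)), (np.int64(-34), np.int64(0)), (np.int64(-32), np.int64(0)), (np.int64(-30), np.int64(0)), (np.int64(-28), np.int64(0)), (np.int64(-26), np.int64(0)), (np.int64(-24), np.int64(2)), (np.int64(-22), np.int64(2)), (np.int64(-20), np.int64(5)), (np.int64(-18), np.int64(4)), (np.int64(-16), np.int64(1)), (np.int64(-14), np.int64(0)), (np.int64(-12), np.int64(0)), (np.int64(-10), np.int64(0)), (np.int64(-8), np.int64(0)), (np.int64(-6), np.int64(0)), (np.int64(-4), np.int64(0))]
```

View pics/l5.png

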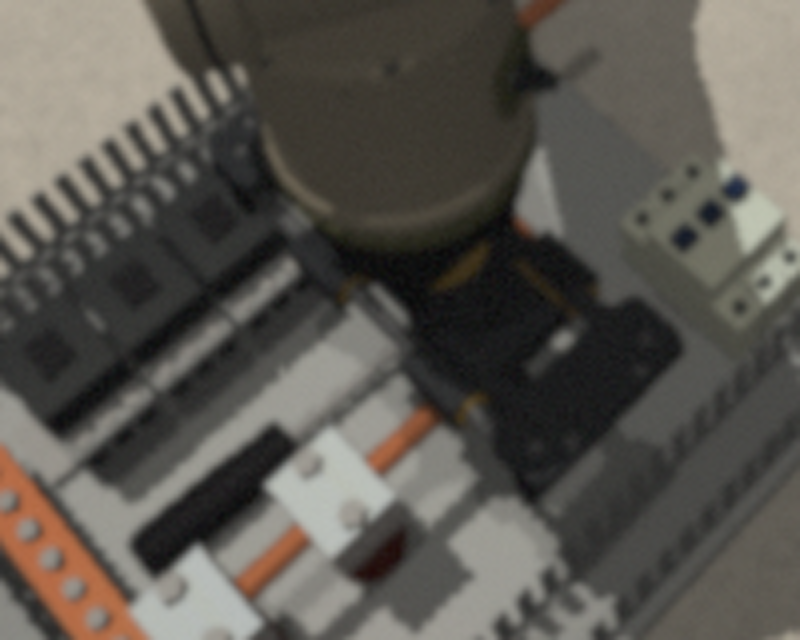

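The CT is on the last run, with the clamp top at (330,500) ahead of it and the clamp face edge at panel y ≈ -0.090, as described. I advance to just short of it, then lower until the rod takes the weight.

Request:
move_arm(
  steps=[
    [[-0.096,0.009,0.004,0.003],[-0.183,0.009,0.006,0.003],[-0.283,0.008,0.008,0.003],[-0.376,0.008,0.011,0.003],[-0.376,0.008,0.011,0.003]],
  ],
)

```text
clock: 11.6
position: [0.6448, -0.1102, 0.1362]
orientation: [-3.14, 0.025, 1.802]
wrist_force: [-0.2, 0.1, -3.2]
finger_gap: 0.344
```

```bash
python3 plan.py 0.319 2 -0.0055
```

```text
t 11.6 s 0.3135 lat(left+) mm -0.4 yawerr -0.2 zerr mm -1.5 tilt [ 0.2 -1.4] q7 0.53 F [-0.2  0.1 -3.2] mid panel [ 0.0596 -0.0638]
[-0.029, 0.006, 0.051, -0.002]
[-0.066, 0.006, 0.052, -0.002]
```

Request:
move_arm(
  steps=[
    [[-0.029,0.006,0.02,-0.002],[-0.066,0.006,0.04,-0.002],[-0.066,0.006,0.052,-0.002],[-0.066,0.006,0.052,-0.002]],
  ],
)

```text
clock: 11.93
position: [0.6464, -0.1153, 0.1317]
orientation: [-3.139, 0.025, 1.805]
wrist_force: [-0.1, -0.8, -2.9]
finger_gap: 0.342
```

Request:
move_arm(
  steps=[
    [[0,0,0.012,0],[0,0,0.025,0],[0,0,0.025,0],[0,0,0.025,0]],
  ],
)

```text
clock: 12.27
position: [0.6464, -0.1151, 0.1297]
orientation: [-3.139, 0.025, 1.806]
wrist_force: [-0.7, -0.7, -3.0]
finger_gap: 0.343
```

```bash
python3 plan.py 0.323 2 -0.008
```

```text
t 12.2667 s 0.3185 lat(left+) mm -0.1 yawerr 0.0 zerr mm -8.0 tilt [ 0.2 -1.4] q7 0.54 F [-0.7 -0.7 -3. ] mid panel [ 0.0599 -0.0689]
[-0.023, 0.001, 0.001, 0.0]
[-0.054, 0.001, 0.001, 0.0]
```

Request:
move_arm(
  steps=[
    [[0,0,0.02,0],[0,0,0.02,0],[0,0,0.02,0]],
  ],
)

```text
clock: 12.52
position: [0.6465, -0.1152, 0.1294]
orientation: [-3.14, 0.025, 1.805]
wrist_force: [-3.8, 1.1, 7.0]
finger_gap: 0.342
```

Request:
move_arm(
  steps=[
    [[0,0,0.015,0],[0,0,0.015,0],[0,0,0.015,0]],
  ],
)

```text
clock: 12.77
position: [0.6465, -0.1152, 0.1294]
orientation: [-3.14, 0.025, 1.805]
wrist_force: [-5.7, 1.3, 7.0]
finger_gap: 0.343
```

Request:
move_arm(
  steps=[
    [[0,-0.015,-0.01,0],[0,-0.03,-0.01,0],[0,-0.03,-0.01,0]],
  ],
)

```text
clock: 13.02
position: [0.644, -0.1159, 0.1301]
orientation: [-3.14, 0.025, 1.805]
wrist_force: [0.3, -0.2, -2.7]
finger_gap: 0.34
```

Request:
move_arm(
  steps=[
    [[0,0,0.01,0],[0,0,0.02,0],[0,0,0.02,0]],
  ],
)

```text
clock: 13.27
position: [0.6447, -0.1159, 0.1295]
orientation: [3.141, 0.025, 1.805]
wrist_force: [-1.5, 1.6, 4.9]
finger_gap: 0.342
```

Request:
move_arm(
  steps=[
    [[0,0,-0.01,0],[-0.025,0,-0.01,0],[-0.045,0,-0.01,0],[-0.045,0,-0.01,0]],
  ],
)

```text
clock: 13.6
position: [0.6452, -0.12, 0.1299]
orientation: [-3.141, 0.025, 1.805]
wrist_force: [0.0, -0.1, -2.7]
finger_gap: 0.343
```

Request:
move_arm(
  steps=[
    [[-0.015,0,0,0],[-0.02,0,0,0],[-0.02,0,0,0]],
  ],
)

```text
clock: 13.85
position: [0.6456, -0.1214, 0.1298]
orientation: [-3.141, 0.025, 1.805]
wrist_force: [-0.0, 1.2, -2.5]
finger_gap: 0.343
```

```bash
python3 plan.py 0.325 1 -0.008
```

```text
t 13.85 s 0.3245 lat(left+) mm -2.3 yawerr 0.0 zerr mm -7.9 tilt [ 0.3 -1.4] q7 0.55 F [-0.   1.2 -2.5] mid panel [ 0.0577 -0.0749]
[-0.004, 0.028, 0.002, 0.0]
```

Request:
move_arm(
  steps=[
    [[-0.012,0,0,0],[-0.018,0,0,0],[-0.018,0,0,0]],
  ],
)

```text
clock: 14.1
position: [0.6458, -0.1216, 0.1297]
orientation: [-3.141, 0.023, 1.806]
wrist_force: [-1.0, 4.3, -1.2]
finger_gap: 0.342
```

Request:
move_arm(
  steps=[
    [[-0.012,0,0,0],[-0.018,0,0,0],[-0.018,0,0,0]],
  ],
)

```text
clock: 14.35
position: [0.6459, -0.1217, 0.1297]
orientation: [-3.14, 0.021, 1.806]
wrist_force: [-3.6, 5.9, 0.3]
finger_gap: 0.342
```

Request:
move_arm(
  steps=[
    [[-0.01,0,0.01,0],[-0.01,0,0.012,0],[-0.01,0,0.012,0]],
  ],
)

```text
clock: 14.6
position: [0.6461, -0.1217, 0.1295]
orientation: [-3.14, 0.019, 1.807]
wrist_force: [-4.6, 5.8, 4.9]
finger_gap: 0.343
```

Request:
move_arm(
  steps=[
    [[-0.005,0,0.005,0],[-0.005,0,0.005,0],[-0.005,0,0.005,0],[-0.005,0,0.005,0]],
  ],
  fingers=-0.2,
)

```text
clock: 14.93
position: [0.6462, -0.1228, 0.1292]
orientation: [-3.141, 0.02, 1.806]
wrist_force: [-0.2, 0.5, -0.2]
finger_gap: 0.549
```

```bash
cat > ver.py <<'E'
from fit import *
import sys
im,d=snapshot("scene");c=calibration("scene");w,dw=snapshot("wrist")
a=cv2.resize(im[210:370,160:340],None,fx=2.5,fy=2.5,interpolation=cv2.INTER_CUBIC)
b=cv2.resize(w,(560,350));h=max(a.shape[0],b.shape[0])
pad=lambda i:cv2.copyMakeBorder(i,0,h-i.shape[0],0,0,0)
o=np.hstack([pad(a),pad(b)]);o=cv2.resize(o,None,fx=.78,fy=.78);cv2.imwrite("pics/"+sys.argv[1]+".png",o)
print(o.shape,observe()["wrist_force"],observe()["finger_gap"])
E
python3 ver.py v1
```

```text
(312, 788, 3) [ 0.12188821 -0.77313839  0.16458684] 0.579194457234542
```

View pics/v1.png

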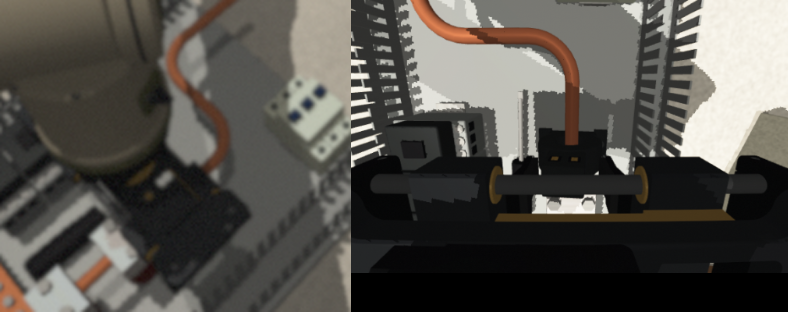

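Released: the wrist view shows the housing upright between the open fingers, with the clamp's bolts at (570,203) just ahead. Retreat straight up, then measure.

Request:
move_arm(
  steps=[
    [[0,0,-0.15,0],[0,0,-0.4,0],[0,0,-0.7,0],[0,0,-1,0],[0,0,-1,0]],
  ],
)

```text
clock: 15.45
position: [0.6479, -0.1218, 0.2153]
orientation: [3.136, 0.022, 1.806]
wrist_force: [-0.2, 0.4, 0.3]
finger_gap: 0.597
```

Request:
move_arm(
  steps=[
    [[0.4,0,-0.4,0],[0.8,0,-0.8,0],[1,0,-1,0],[1,0,-1,0]],
  ],
)

```text
clock: 15.78
position: [0.6298, -0.0368, 0.2992]
orientation: [3.128, 0.021, 1.812]
wrist_force: [0.6, 0.4, -0.0]
finger_gap: 0.6
```

Request:
move_arm(
  steps=[
    [[0.4,0,0,0],[0.8,0,0,0],[1,0,0,0],[1,0,0,0]],
  ],
)

```text
clock: 16.12
position: [0.6101, 0.0457, 0.2975]
orientation: [3.128, 0.019, 1.819]
wrist_force: [0.3, 0.1, -0.3]
finger_gap: 0.602
```

```bash
cat > chk.py <<'E'
from fit import *
im,d=snapshot("scene");c=calibration("scene");t,dt=snapshot("top");ct=calibration("top")
a=cv2.resize(im[210:370,160:340],None,fx=2.2,fy=2.2,interpolation=cv2.INTER_CUBIC)
b=cv2.resize(t[120:200,370:460],None,fx=4.4,fy=4.4,interpolation=cv2.INTER_CUBIC)
cv2.imwrite("pics/f1.png",np.hstack([a,b]))
p=np.array([.5728,-.0649,.2335,0])
for n,(P,) in dict(scene=(cloud("scene",c,d),),top=(cloud("top",ct,dt),)).items():
    Q=(P-np.r_[p[:2],p[3]])@R.from_euler('z',p[2]).as_matrix()
    m=(abs(Q[...,0]-.06)<.03)&(Q[...,2]>.125)&(Q[...,2]<.17)&(Q[...,1]<-.03)&(Q[...,1]>-.11)
    q=Q[m];print(n,m.sum(),"housing",q.min(0).round(4),q.max(0).round(4))
    m&=Q[...,2]>.143;q=Q[m]
    if len(q)>4:
        print("top centre",np.median(q,0).round(4),cv2.minAreaRect((q[:,:2]*1000).astype(np.float32)))
        A=np.c_[q[:,:2],np.ones(len(q))];print("tilt slopes",np.linalg.lstsq(A,q[:,2],rcond=None)[0][:2].round(3))
print(observe()["clock"],observe()["position"])
E
python3 chk.py
```

```text
scene 364 housing [ 0.038  -0.0831  0.1251] [ 0.0711 -0.0588  0.152 ]
top centre [ 0.055  -0.0715  0.1483] ((53.60545349121094, -71.1679916381836), (31.159854888916016, 24.186492919921875), 1.1479833126068115)
tilt slopes [0.032 0.009]Traceback (most recent call last):
  File "chk.py", line 10, in <module>
    q=Q[m];print(n,m.sum(),"housing",q.min(0).round(4),q.max(0).round(4))
                                     ~~~~~^^^
    return umr_minimum(a, axis, None, out, keepdims, initial, where)
ValueError: zero-size array to reduction operation minimum which has no identity
```

View pics/f1.png

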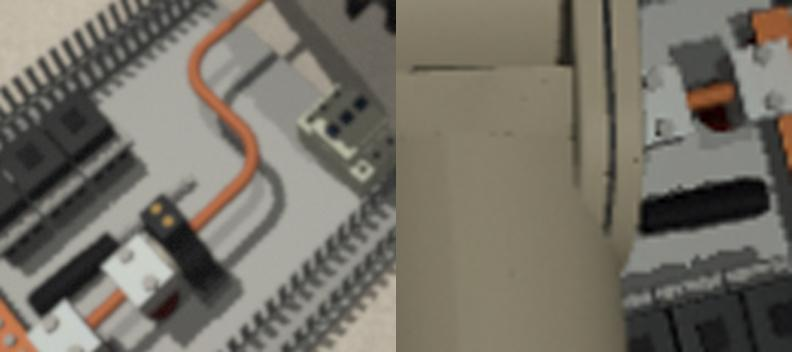

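```bash
sed -i 's/,top=(cloud("top",ct,dt),)//' chk.py; python3 chk.py
python3 - <<'E'
from fit import *
im,d=snapshot("scene");c=calibration("scene");P=cloud("scene",c,d);r=fitrod(im,P);print(r)
p=np.array([.5728,-.0649,.2335,0]);Q=(P-np.r_[p[:2],0])@R.from_euler('z',p[2]).as_matrix()
m=(abs(Q[...,0]-.06)<.022)&(abs(Q[...,2]-.114)<.008)&(Q[...,1]<-.06)&(Q[...,1]>-.135)
q=Q[m];g=im.max(-1)[m]
print("clamp top bright y range",np.sort(q[g>110][:,1])[[-1,-5,-15,0]].round(4))
E
```

```text
scene 359 housing [ 0.0381 -0.0832  0.1255] [ 0.0709 -0.0589  0.1521]
top centre [ 0.0551 -0.0713  0.1486] ((53.67399597167969, -71.00289916992188), (24.03040885925293, 31.250904083251953), 89.38314819335938)
tilt slopes [0.034 0.013]
16.3167 [0.61090298 0.03903045 0.29771265]
(array([ 0.57240287, -0.06527576,  0.2287084 ,  0.00119406]), np.float64(0.0008841890458673951), 686)
clamp top bright y range [-0.0841 -0.0846 -0.0859 -0.1265]
```

```bash
python3 -c "
from workcell import *
print(close_job()); s=observe(); print(s['clock'],s['wrist_force'])"
```

```text
the job is handed in; nothing more can be done
None
the job is handed in; nothing more can be done
```

The small transformer is on the rod's last run with its collar against the first clamp, and I handed the job in at about 16.4 s of the 53 s allowed. The hand-in gives no verdict, so these are my own checks.

**What I did:** I gripped it by the housing, threaded it collar first over the free end, and followed both bends with the window kept near the rod's centre. I lowered it until the rod took its weight, nudged it forward until it met the clamp, released it and backed away. Wrist force stayed below about 10 N in every reading.

**Last checks, from the scene camera:**

| Check | Measured | Limit |
|---|---|---|
| Collar face along the rod | about y -0.090 m, at the clamp face | within 4 mm |
| Squareness to the clamp | about 1° off | about 11° |
| Housing lean, by slope of its top | about 2° | 20° |
| Movement between two measurements | none seen | at rest |

**Where the checks disagreed:**
- **Sideways offset:** the housing top sits about 6 mm toward the panel's -x side, which would mean a lean of about 7° if it were all tilt. Either figure is within limits.
- **Clamp edge:** one depth reading put the clamp's front top edge at y -0.085 rather than -0.090. I took that as edge noise, because the forward motion had stalled with 6–7 N of push at the expected place.
- **Top camera:** the arm blocked its view, so the final check is from the scene camera only.

I did not measure the other loose things afterwards. I touched none of them, and the screwdriver looks unmoved in the last picture.

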